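# Fetch the shaker from behind the spice jars and finish the tray

## Task

The tray still lacks the little shaker, which stands at the back of the wooden caddy behind two spice jars. First stand both jars upright on the white chopping board, then stand the shaker inside the small empty circle drawn on the tray's card, and only then put each jar back in the caddy on the very spot it came from. Do not disturb the bowl and spoon already laid on the tray.

Things in the scene. Friction and masses are not known exactly. Their poses are not given: they have to be found in the camera images.
- dark_lid_jar: Glass spice jar with a dark lid, round, 41 mm diameter, 105 mm tall (the taller jar). Origin at the centre of its underside, z up.
- yellow_lid_jar: Glass spice jar with a yellow lid, round-cornered, 42 mm wide (lid 41 mm diameter), 96 mm tall. Origin at the centre of its underside, z up. The two jars stand in the two front places of the caddy; which is left and which right changes from start to start.
- shaker: Little round spice shaker with a red cap, 24 mm diameter, 68 mm tall, in the middle rear place of the caddy. Origin at the centre of its underside, z up. While the jars stand there only about 8 mm lie between it and each jar, and 10 mm between it and the back panel: no room for fingers beside it.
- caddy: Fixed light-wood caddy, 92 mm deep (x, front at -x), 156 mm wide (y). Origin on the table under its middle, z up. Floor at 8 mm; front lip to 20 mm, end cheeks (y = +-70 mm) to 28 mm, back panel (inner face x = +30 mm) to 66 mm high. Cork pads mark the places: jars about x = -10, y = +-36 mm, shaker x = +8, y = 0. Only the jars rise above 76 mm: take them by the top 25 mm, fingers front and back.
- board: Fixed white chopping board lying flat, 120 mm (x) by 165 mm (y), 11 mm thick, free of other things: the side area. Origin at the centre of its underside, z up.
- wood_tray: Fixed low wooden tray, 295 mm (x) by 272 mm (y), walls 12 mm thick and up to 40 mm high, floor 8 mm above the table. Origin at the centre of its underside, z up. On its floor lies a white card with drawn outlines: a large circle (bowl in it), a rectangle (spoon in it) and a small empty circle.
- small_circle (a point): Centre of the small empty circle, 48 mm diameter, drawn on the tray's card, on the tray's floor (8 mm above the table); in the tray's frame at x = +40, y = +60 mm.
- bowl: Dark brown lacquer bowl, 88 mm diameter, 40 mm high, standing in the tray's large circle; leave it there. Origin at the centre of its underside.
- spoon: Spoon with a steel bowl and wooden handle, 150 mm long, lying on the tray along the tray's x, on the -y side; leave it there. Origin under its middle.
There are look-alikes about, which are no part of the job. What is meant by the dark_lid_jar is not red, and is the smaller of those in its own colour.

How it is judged (in metres and radians):
On the way, in this order (a step that is already met when the one before it is completed fails the run):
1. both jars stand upright on the chopping board, let go, the shaker still in its place in the caddy (x of dark_lid_jar in the frame of board between -0.06 and 0.06 m and y of dark_lid_jar in the frame of board between -0.082 and 0.082 m and z of dark_lid_jar in the frame of board between 0.006 and 0.016 m and angle between each of dark_lid_jar, yellow_lid_jar's own z axis and vertical below 0.12 rad and contact force between the fingers and dark_lid_jar below 0.2 N and x of yellow_lid_jar in the frame of board between -0.06 and 0.06 m and y of yellow_lid_jar in the frame of board between -0.082 and 0.082 m and z of yellow_lid_jar in the frame of board between 0.006 and 0.016 m and contact force between the fingers and yellow_lid_jar below 0.2 N and distance of shaker from where it was at the start of the episode below 0.03 m), for 0.2 s.
2. the shaker stands in the small circle, let go, while both jars are still on the board (horizontal distance between shaker and small_circle below 0.012 m and z of shaker in the frame of wood_tray below 0.013 m and angle between each of shaker, dark_lid_jar, yellow_lid_jar's own z axis and vertical below 0.12 rad and contact force between the fingers and shaker below 0.2 N and x of dark_lid_jar in the frame of board between -0.06 and 0.06 m and y of dark_lid_jar in the frame of board between -0.082 and 0.082 m and z of dark_lid_jar in the frame of board between 0.006 and 0.016 m and contact force between the fingers and dark_lid_jar below 0.2 N and x of yellow_lid_jar in the frame of board between -0.06 and 0.06 m and y of yellow_lid_jar in the frame of board between -0.082 and 0.082 m and z of yellow_lid_jar in the frame of board between 0.006 and 0.016 m and contact force between the fingers and yellow_lid_jar below 0.2 N), for 0.2 s.
3. each jar stands again where it stood at the start, let go (distance of each of dark_lid_jar, yellow_lid_jar from where it was at the start of the episode below 0.014 m and angle between each of dark_lid_jar, yellow_lid_jar's own z axis and vertical below 0.12 rad and contact force between the fingers and dark_lid_jar below 0.2 N and contact force between the fingers and yellow_lid_jar below 0.2 N), for 0.2 s.
At the end, for the whole second after the job is handed in: The shaker stands upright on the tray within 12 mm of the small circle's centre; each jar stands upright in the caddy within 14 mm of where it stood at the start; all let go and at rest; bowl and spoon within 20 mm of where they lay (all of step 3 and horizontal distance between shaker and small_circle below 0.012 m and z of shaker in the frame of wood_tray below 0.013 m and angle between shaker's own z axis and vertical below 0.12 rad and contact force between the fingers and shaker below 0.2 N and linear speed of each of dark_lid_jar, yellow_lid_jar, shaker below 0.02 m/s and distance of each of bowl, spoon from where it was at the start of the episode below 0.02 m); the robot touches nothing.
It fails at once if the bowl on the tray is shifted by more than 20 mm (distance of bowl from where it was at the start of the episode above 0.02 m).
It fails at once if the spoon on the tray is shifted by more than 20 mm (distance of spoon from where it was at the start of the episode above 0.02 m).
It also fails if it takes over 138 s, if anything falls off the work surface, if the arm or the gripper's body presses on something with over 40 N, if the wrist force passes 120 N, or if a joint passes its speed limit or range.

## Robot

A 6-joint arm with a two-finger parallel gripper is mounted at the origin on a cart in front of the work surface, level with it; the furniture and walls round the work are solid. World frame = base frame: x ahead of the robot, y to its left, z up, the work surface at z = 0. Lengths are in m, angles in degrees, forces in N, time in s.
With the tool pointing down it reaches from about 0.3 to 0.775 m from the base axis. Payload 14.6 kg.
Tool frame: the origin (TCP) lies on the front face of the gripper's body, between the roots of the fingers; the fingertips stand 97 mm ahead of it and the grasp point (between the pads) lies 78 mm ahead of it; z points along the fingers, y is the line along which they close (so a half turn about z gives the same grasp; the last joint's range is limited). The gripper opens to 94 mm and grips with 3 to 60 N. Pads are 16 mm wide; open, the fingers measure 119 mm over their backs; the gripper's body (75 mm by 177 mm) begins 78 mm behind the grasp point.
Start: joints at [66.314, 17.183, 87.147, -0, 75.671, -3.816], TCP at [0.187, 0.517, 0.303] pointing down, gripper open.
Joint ranges: [-173.82, 173.82], [-45.26, 126.66], [13.44, 144.39], [-59.66, 239.66], [0, 175.72], [-146.38, 146.38]. Speed limits (degrees/s): [127.2, 127.2, 147.25, 180, 180, 180].

## Interface

Orientations are given as [roll, pitch, yaw] about the fixed x, y, z axes, in that order (R = Rz(yaw) Ry(pitch) Rx(roll)).
In Python, from plant import manip, optics gives the robot as it stands. The module is installed in compiled form; this text tells all that it offers.
- The arm moves only by the tool servo_tool, never from a script. Its argument "moves" is a list of rows, each a list of 5 numbers: the shift along the world's x, y, z as a fraction of full scale, then the turn about the world's z as a fraction of full scale, then the opening, from 0 (shut) to 1 (fully open). A call has 1 to 8 rows; each row is the pose to reach, as a shift and turn from the pose commanded when the call began; what a row does not reach only later rows make up. Full scale, the value 1, is 250 mm for a shift and 0.5 rad for a turn. A row lasts 1/8 s, in which the tool goes at most 62.5 mm and 10.7 degrees, less where a joint would pass 70% of its speed; a pose out of reach is approached as far as the arm can. A call with a number of a shift or a turn outside -1 to 1 is refused whole. A call with a gripper value outside its range is refused whole. The fingers move at their own pace and stop on an object; "newtons" is the grip in N (left out, the last holds). Time passes only in rows, so rows that repeat a pose let the fingers close. It gives the time, the measured TCP pose, the force, the opening and the grip force at its end, in the units of the state.
- manip.state(): the state, without advancing time (a new reading comes with each control period).
- optics.get_image(name): name is "scene" or "side" or "wrist"; returns (picture, depth): 400x640x3 uint8, blue, green, red; 400x640 float32, m along the optical axis (not along the pixel's ray), 0 where there is no reading.
- optics.camera_model(name): a dict with "vfov" (degrees; the focal length in pixels is half the picture's height over the tangent of half this angle, whatever the lens; pixels are square), "cx", "cy" (the principal point, pixels), "D" ([k1, k2, p1, p2, k3] as OpenCV has them; the pictures are not rectified), "R" (3x3) and "t" (3): a world point X has camera coordinates R X + t. Camera axes: x right, y down, z forward; pixel columns grow to the right and rows downward; lengths in m; the calibration is good to about 2 mm. A picture is of the moment at which its call begins: read the wrist's pose just before it. camera_model takes no time and is no camera call; for the wrist camera it gives the pose at the moment of the call.
- manip.sign_off(): hands the job in; it is judged then, once.
The state is a dict: "clock": time; "qpos": joint angles; "qvel": joint speeds; "joint_torque": joint torques, N m; "position": TCP position; "orientation": TCP orientation; "wrist_force": force on the tool from outside, world axes, zero at the start; "moment": the same for the moment, N m; "gripper_width": opening from 0.0 (shut) to 1.0 (fully open); "gripper_force": force on a finger pad.
Only numpy, scipy, OpenCV 4.12 (cv2) and the standard library are available. Lean on these libraries where they do the work, as an engineer would, in place of code of your own. Each camera call takes 0.05 s, during which the arm holds its last target. There are 200 camera calls.

## Working session

There is one attempt and no reset: what is moved stays moved. The work goes in short steps, Python scripts to look and compute and a tool call to move; the robot and the scene stay as the last step left them, time stands still between calls to the robot, and variables do not carry over. Pictures are saved under pics/ and viewed, at most 14 in all, crops included, and the job is handed in when it is done.

Besides the shell and the picture viewer there is one more tool, called as name(argument=value, ...) on one line, values as JSON. servo_tool: Moves the arm, as the interface text tells. Its arguments: {"type":"object","properties":{"moves":{"type":"array"},"newtons":{"type":"number"}},"required":["moves"]}

```bash
mkdir -p pics; cat > h.py <<'E'
import numpy as np, cv2
from plant import manip, optics
def grab(n):
    m=optics.camera_model(n); im,d=optics.get_image(n); np.savez('pics/'+n+'.npz',im=im,d=d,R=m['R'],t=m['t'],K=K(m),D=np.array(m['D'],float)); cv2.imwrite('pics/'+n+'_raw.png',im); return im,d,m
def K(m):
    f=200/np.tan(np.radians(m['vfov'])/2); return np.array([[f,0,m['cx']],[0,f,m['cy']],[0,0,1.]])
def load(n): return np.load('pics/'+n+'.npz')
def rays(s,px):
    u=cv2.undistortPoints(np.array(px,float).reshape(-1,1,2),s['K'],s['D'])[:,0]
    return np.c_[u,np.ones(len(u))]
def onplane(s,px,z):  # intersect with height z
    r=rays(s,px)@s['R']; c=-s['R'].T@s['t']; return c+r*((z-c[2])/r[:,2])[:,None]
def bydepth(s,px):
    d=np.array([s['d'][int(v),int(u)] for u,v in px]); return (rays(s,px)*d[:,None]-s['t'])@s['R']
def cloud(s):
    v,u=np.mgrid[0:400,0:640]; px=np.c_[u.ravel(),v.ravel()]
    P=(rays(s,px)*s['d'].reshape(-1,1)-s['t'])@s['R']; return P.reshape(400,640,3)
def proj(s,X): return cv2.projectPoints(np.array(X,float).reshape(-1,1,3),cv2.Rodrigues(s['R'])[0],s['t'],s['K'],s['D'])[0][:,0]
E
python3 - <<'E'
from h import *
for n in('scene','side','wrist'):
    im,d,m=grab(n); print(n,-m['R'].T@m['t'],m['vfov'],m['D'])
print(manip.state())
E
```

```text
scene [-0.11405813 -0.52956014  0.96081179] 51.77414814158711 [-0.02417181  0.          0.          0.          0.        ]
side [0.20237613 1.16939833 0.88103005] 46.57364877132056 [-0.06354162  0.          0.          0.          0.        ]
wrist [0.11517319 0.54423889 0.38436496] 59.49827009306165 [-0.04261325  0.          0.          0.          0.        ]
{'clock': 0.15, 'qpos': array([ 6.63154880e+01,  1.72094489e+01,  8.71723635e+01, -9.43030160e-05,
        7.56694412e+01, -3.81584645e+00]), 'qvel': array([-0.07981845, -0.03439397, -0.19880152, -0.10204787, -0.00266358,
       -0.00652324]), 'joint_torque': array([-9.78343705e-04, -5.31958687e+01, -3.52825785e+01,  7.07518612e-02,
        2.36336072e-02, -2.40929444e-05]), 'position': array([0.18688328, 0.5171569 , 0.30220405]), 'orientation': array([-1.79948854e+02, -3.31977100e-03,  1.60131356e+02]), 'wrist_force': array([-0.89222066, -0.09203706, -1.23049224]), 'moment': array([ 0.02535205,  0.01678278, -0.0331494 ]), 'gripper_force': 0.0, 'gripper_width': 1.0004862499941054}
```

View pics/scene_raw.png

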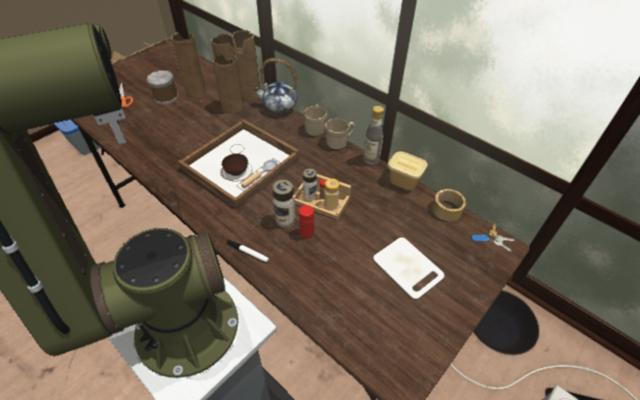

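View pics/side_raw.png

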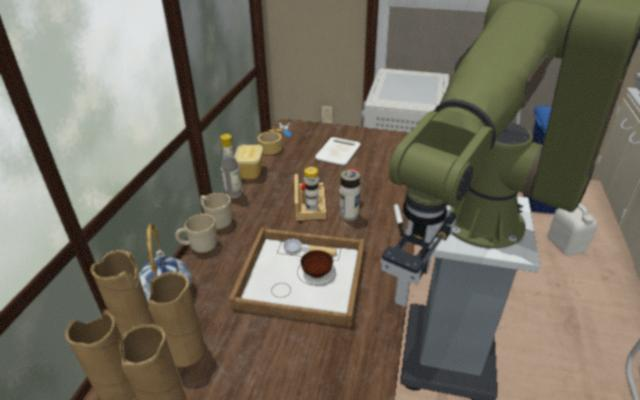

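The scene picture shows the caddy at (322,193), with the dark jar at (309,180) and the yellow one at (331,192). A big dark-lid look-alike is at (284,205), a red one at (306,222), the board at (408,267), and the tray at (238,160) with its small circle at (237,149). I'll enlarge the caddy and tray.

```bash
python3 - <<'E'
from h import *
a=load('scene')['im'][150:250,255:365]; b=load('side')['im'][155:235,270:380]
b2=load('scene')['im'][115:205,170:300]
def up(x,w): return cv2.resize(x,(w,int(x.shape[0]*w/x.shape[1])),interpolation=cv2.INTER_CUBIC)
A=up(a,400);B=up(b,400);H=max(len(A),len(B))
top=np.zeros((H,800,3),np.uint8);top[:len(A),:400]=A;top[:len(B),400:]=B
cv2.imwrite('pics/c1.png',top)
s=load('scene')
P=cloud(s)
for n,px in dict(big=(284,184),red=(306,209),dark=(309,171),yel=(332,183),board=(405,262),shk=(321,181)).items(): print(n,bydepth(s,[px])[0].round(3))
for n in('scene','side'):
    s=load(n);P=cloud(s)
    m=(P[...,2]>0.009)&(P[...,2]<.014)&(P[...,1]<-.1)&(P[...,0]>.2)&(P[...,0]<.8)&(s['im'].min(2)>170)
    X=P[m][:,:2].astype(np.float32);print(n,len(X),cv2.minAreaRect(X) if len(X) else'')
E
```

```text
big [0.407 0.067 0.146]
red [ 0.407 -0.016  0.106]
dark [0.516 0.076 0.112]
yel [ 0.531 -0.001  0.104]
board [ 0.515 -0.287  0.007]
shk [0.538 0.048 0.073]
scene 920 ((0.4760640561580658, -0.485605925321579), (0.5392903685569763, 0.11896312981843948), 80.5508041381836)
side 681 ((0.3579692840576172, -0.6759213805198669), (0.972791850566864, 0.29320335388183594), 80.81021118164062)
```

View pics/c1.png

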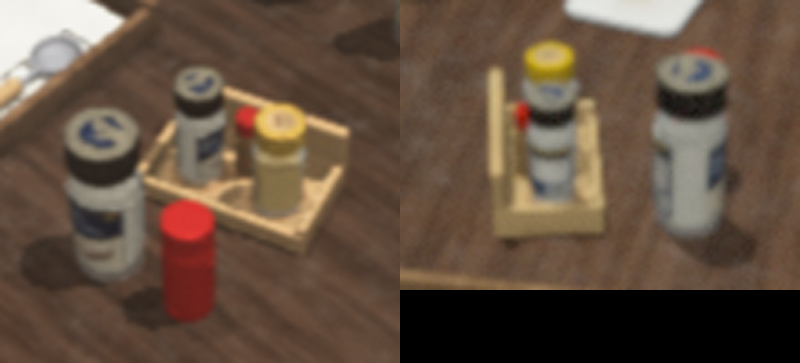

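The crops show the dark lid top at scene pixel (309.5,171), the yellow lid top at (332.5,182) and the shaker's red cap between them, towards the back. The caddy is turned by roughly 10°. Next I'll measure everything.

```bash
python3 - <<'E'
from h import *
s=load('scene'); q=load('side')
print('dark',onplane(s,[(309.5,170.9)],.105+.008),'yel',onplane(s,[(332.6,182.2)],.104))
print('side yel',onplane(q,[(270+550*.275,155+58*.275)],.104))
print('circle',onplane(s,[(237,149)],.009),onplane(q,[(281,290)],.009))
for n,z in(('scene',s),('side',q)):
    b=(z['im'].min(2)>150).astype(np.uint8)
    nl,lab,st,ce=cv2.connectedComponentsWithStats(b)
    for i in range(1,nl):
        if st[i,4]>250 :
            P=onplane(z,ce[i:i+1],.011)[0]
            if .2<P[0]<.8 and abs(P[1])<.6:
                c=cv2.findContours((lab==i).astype(np.uint8),0,2)[0][0][:,0]
                print(n,ce[i],st[i,4],cv2.minAreaRect(onplane(z,c,.011)[:,:2].astype(np.float32)))
E
```

```text
dark [[0.51660348 0.07497276 0.113     ]] yel [[5.35066247e-01 1.39076981e-04 1.04000000e-01]]
side yel [[ 0.19713569 -0.070549    0.104     ]]
circle [[0.50056174 0.40856739 0.009     ]] [[0.4995508  0.41459327 0.009     ]]
scene [239.03440454 160.09943289] 2645 ((0.4682267904281616, 0.3556821942329407), (0.2525053918361664, 0.22640234231948853), 3.4923954010009766)
scene [407.21877979 265.85176358] 2098 ((0.5079016089439392, -0.3006725311279297), (0.16596278548240662, 0.1207832619547844), 80.37035369873047)
side [337.26205997 150.6166884 ] 767 ((0.507660448551178, -0.29422837495803833), (0.17531058192253113, 0.12334243953227997), 80.43634033203125)
side [299.1575663  278.46470359] 5128 ((0.4639819860458374, 0.3401305079460144), (0.2632892429828644, 0.2352708876132965), 3.5690174102783203)
```

The board is at (.508,-.298) and the circle at about (.500,.411). The jars are 77 mm apart along a yaw of roughly 14° (72 mm expected, close enough). I'll move over the caddy for a wrist look.

servo_tool(moves=[[0.6, -0.96, 0.12, -0.98, 1], [0.6, -0.96, 0.12, -0.98, 1], [0.6, -0.96, 0.12, -0.98, 1], [0.6, -0.96, 0.12, -0.98, 1], [0.6, -0.96, 0.12, -0.98, 1], [0.6, -0.96, 0.12, -0.98, 1]])

```text
clock: 0.9
position: [0.3378, 0.2758, 0.3329]
orientation: [180.0, 0.0, 131.9]
wrist_force: [0.6, 0.2, -0.4]
gripper_width: 0.996
gripper_force: 0.0
```

servo_tool(moves=[[0.6, -0.98, 0, -0.97, 1], [0.6, -0.98, 0, -0.97, 1], [0.6, -0.98, 0, -0.97, 1], [0.6, -0.98, 0, -0.97, 1], [0.6, -0.98, 0, -0.97, 1], [0.6, -0.98, 0, -0.97, 1], [0.6, -0.98, 0, -0.97, 1]])

```text
clock: 1.78
position: [0.4867, 0.0333, 0.3323]
orientation: [-180.0, -0.0, 104.3]
wrist_force: [-0.4, -0.8, 0.5]
gripper_width: 0.998
gripper_force: 0.0
```

```bash
python3 - <<'E'
from h import *
st=manip.state();print(st['clock'],st['position'],st['orientation'],st['qpos'])
im,d,m=grab('wrist');cv2.imwrite('pics/w1.png',cv2.resize(im,(800,500)))
s=load('wrist'); print(-s['R'].T@s['t'], s['R'][2])
print(proj(s,[[.5166,.075,.113],[.535,0,.104],[.407,.067,.15]]))
E
```

```text
1.775 [0.48671708 0.0332973  0.3323481 ] [-1.79968133e+02 -2.31523798e-02  1.04306934e+02] [-3.93984176e-01  7.88213348e+00  9.44602508e+01  1.46438568e-02
  7.76943156e+01 -1.47040498e+01]
[0.46823967 0.10860587 0.41457403] [ 0.0643754  -0.25599736 -0.96453157]
[[363.41082844 157.78070218]
 [358.80537756 237.48390796]
 [226.2459639  139.57890247]]
```

View pics/w1.png

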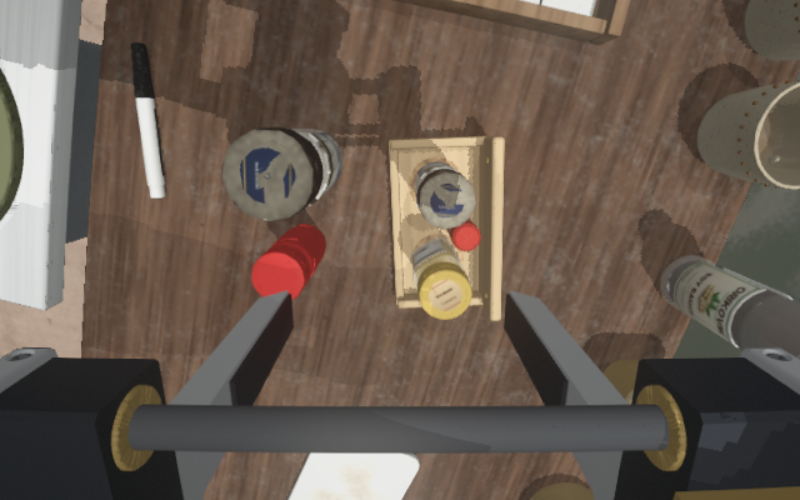

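The wrist view (×1.25) shows the dark lid centre at (446,198), the yellow lid at (445,291), the shaker cap at (466,236) and the back panel's edge from (499,138) to (496,318). The big look-alike's lid is at (268,174).

```bash
python3 - <<'E'
from h import *
s=load('wrist'); v=lambda *p:[(a/1.25,b/1.25) for a,b in p]
D=onplane(s,v((446,198)),.113)[0];Y=onplane(s,v((445,291)),.104)[0];S=onplane(s,v((466,236)),.076)[0]
print(D,Y,S,'sep',np.linalg.norm((D-Y)[:2]),'yaw',np.degrees(np.arctan2(-(D-Y)[0],(D-Y)[1])))
e=onplane(s,v((499,138),(496,318),(503,138),(501,318)),.066);print(e,[np.degrees(np.arctan2(-(a-b)[0],(a-b)[1])) for a,b in((e[0],e[1]),(e[2],e[3]))])
P=cloud(s); im=s['im']
print('big',bydepth(s,v((268,174))),'red',bydepth(s,v((278,275))))
for n,c,h in(('d',D,.113),('y',Y,.104),('s',S,.076)):
    m=(abs(P[...,2]-h)<.004)&(np.hypot(P[...,0]-c[0],P[...,1]-c[1])<.03)
    X=P[m]; print(n,len(X),X[:,2].mean(),cv2.minEnclosingCircle(X[:,:2].astype(np.float32)),X.mean(0))
E
```

```text
[0.51119648 0.07306121 0.113     ] [0.53111749 0.00389665 0.104     ] [0.54023413 0.04340523 0.076     ] sep 0.07197626877527222 yaw 16.06764222649586
[[ 0.54499678  0.1227971   0.066     ]
 [ 0.58850712 -0.02200317  0.066     ]
 [ 0.54801268  0.12358077  0.066     ]
 [ 0.59272382 -0.02094373  0.066     ]] [np.float64(16.724743449669973), np.float64(17.19035170957492)]
big [[0.39774892 0.06479181 0.14810319]] red [[ 0.40656855 -0.01424111  0.10541079]]
d 1664 0.11340314990809955 ((0.5121184587478638, 0.07162855565547943), 0.020273005589842796) [0.5116747  0.07198388 0.11340315]
y 1377 0.10418778638360318 ((0.5317678451538086, 0.0010013896971940994), 0.02056795358657837) [0.53152829 0.00160591 0.10418779]
s 523 0.07619599321529039 ((0.5376061201095581, 0.03336761146783829), 0.020777305588126183) [0.53865073 0.03823151 0.07619599]
```

The depth and plane estimates agree: dark at (.5115,.072), yellow at (.5315,.0025), 72 mm apart, yaw about 16.5°. The tops are at .113 and .104 as expected. Grasping the dark jar first.

servo_tool(moves=[[0.098, 0.158, -0.2, 0.074, 0.7], [0.098, 0.158, -0.3, 0.074, 0.7], [0.098, 0.158, -0.3, 0.074, 0.7], [0.098, 0.158, -0.4, 0.074, 0.7], [0.098, 0.158, -0.5, 0.074, 0.7], [0.098, 0.158, -0.6, 0.074, 0.7], [0.098, 0.158, -0.63, 0.074, 0.7], [0.098, 0.158, -0.63, 0.074, 0.7]], newtons=15)

```text
clock: 2.82
position: [0.5117, 0.0719, 0.1763]
orientation: [179.9, 0.0, 106.4]
wrist_force: [0.8, -0.4, 0.8]
gripper_width: 0.703
gripper_force: 0.0
```

servo_tool(moves=[[0, 0, 0, 0, 0.3], [0, 0, 0, 0, 0.3], [0, 0, 0, 0, 0.3], [0, 0, 0, 0, 0.3]], newtons=15)

```text
clock: 3.32
position: [0.5116, 0.0717, 0.1756]
orientation: [180.0, 0.0, 106.4]
wrist_force: [-1.0, -0.3, 4.3]
gripper_width: 0.43
gripper_force: 15.0
```

servo_tool(moves=[[0, 0, 0.08, 0, 0.3], [0, 0, 0.25, 0, 0.3], [0, 0, 0.45, 0, 0.3], [0, -0.2, 0.5, 0, 0.3], [0, -0.4, 0.5, 0, 0.3], [0, -0.6, 0.5, 0, 0.3], [0, -0.8, 0.5, 0, 0.3], [0, -0.8, 0.5, 0, 0.3]])

```text
clock: 4.32
position: [0.5111, -0.1309, 0.2997]
orientation: [-180.0, -0.0, 106.2]
wrist_force: [-0.7, -0.2, -1.3]
gripper_width: 0.43
gripper_force: 15.0
```

servo_tool(moves=[[-0.02, -0.2, 0, 0, 0.3], [-0.042, -0.4, -0.05, 0, 0.3], [-0.042, -0.6, -0.1, 0, 0.3], [-0.042, -0.75, -0.15, 0, 0.3], [-0.042, -0.834, -0.2, 0, 0.3], [-0.042, -0.834, -0.25, 0, 0.3], [-0.042, -0.834, -0.38, 0, 0.3], [-0.042, -0.834, -0.44, 0, 0.3]])

```text
clock: 5.32
position: [0.5009, -0.3351, 0.1884]
orientation: [-179.9, -0.1, 106.5]
wrist_force: [-0.3, -0.7, -0.8]
gripper_width: 0.431
gripper_force: 15.0
```

servo_tool(moves=[[0, 0, -0.03, 0, 0.3], [0, 0, -0.04, 0, 0.3], [0, 0, -0.044, 0, 0.3], [0, 0, -0.044, 0, 0.3]])

```text
clock: 5.82
position: [0.5011, -0.3368, 0.1797]
orientation: [180.0, 0.0, 106.4]
wrist_force: [-0.3, 0.5, -0.6]
gripper_width: 0.434
gripper_force: 15.0
```

servo_tool(moves=[[0, 0, -0.004, 0, 0.3], [0, 0, -0.006, 0, 0.3], [0, 0, -0.006, 0, 0.3], [0, 0, -0.006, 0, 0.3]])

```text
clock: 6.32
position: [0.501, -0.3369, 0.1782]
orientation: [180.0, 0.0, 106.4]
wrist_force: [-2.3, -0.2, 6.2]
gripper_width: 0.432
gripper_force: 15.0
```

servo_tool(moves=[[0, 0, 0, 0, 0.7], [0, 0, 0, 0, 0.7], [0, 0, 0, 0, 0.7], [0, 0, 0.1, 0, 0.7], [0, 0, 0.3, 0, 0.7], [0, 0, 0.5, 0, 0.7], [0, 0.1, 0.5, 0, 0.7], [0, 0.3, 0.5, 0, 0.7]])

```text
clock: 7.32
position: [0.5007, -0.2617, 0.3027]
orientation: [180.0, 0.0, 106.3]
wrist_force: [1.5, 0.5, -0.0]
gripper_width: 0.703
gripper_force: 0.0
```

servo_tool(moves=[[0, 0.2, 0, 0, 0.7], [0, 0.4, 0, 0, 0.7], [0.05, 0.6, 0, 0, 0.7], [0.1, 0.7, 0, 0, 0.7], [0.1, 0.7, 0, 0, 0.7]])

```text
clock: 7.95
position: [0.5263, -0.0854, 0.3026]
orientation: [180.0, -0.0, 106.5]
wrist_force: [0.4, -0.5, -0.1]
gripper_width: 0.699
gripper_force: 0.0
```

```bash
python3 - <<'E'
from h import *
st=manip.state();print(st['clock'],st['position'],st['orientation'])
im,d,m=grab('wrist');s=load('wrist');P=cloud(s)
for n,c,h in(('y',(.5315,.0025),.104),('s',(.5395,.042),.076)):
    m=(abs(P[...,2]-h)<.004)&(np.hypot(P[...,0]-c[0],P[...,1]-c[1])<.03)
    X=P[m]; print(n,len(X),cv2.minEnclosingCircle(X[:,:2].astype(np.float32)),X.mean(0))
im,d,m=grab('scene');s=load('scene');P=cloud(s)
m=(abs(P[...,2]-.116)<.004)&(np.hypot(P[...,0]-.501,P[...,1]+.337)<.04);X=P[m];print(len(X),X.mean(0),cv2.minEnclosingCircle(X[:,:2].astype(np.float32)))
E
```

```text
7.95 [ 0.52628611 -0.08539962  0.30257238] [ 1.79998902e+02 -5.79769170e-03  1.06529809e+02]
y 2228 ((0.5319609045982361, 0.001147270668298006), 0.020645828917622566) [0.53183898 0.00117998 0.10408925]
s 665 ((0.5368057489395142, 0.036829810589551926), 0.018581196665763855) [0.54028062 0.0412578  0.07602595]
170 [ 0.4991863  -0.33664939  0.11505132] ((0.4997270703315735, -0.337185800075531), 0.02058090642094612)
```

servo_tool(moves=[[0.022, 0.2, 0, 0, 0.7], [0.022, 0.348, 0, 0, 0.7], [0.022, 0.348, -0.1, 0, 0.7], [0.022, 0.348, -0.25, 0, 0.7], [0.022, 0.348, -0.38, 0, 0.7], [0.022, 0.348, -0.48, 0, 0.7], [0.022, 0.348, -0.522, 0, 0.7], [0.022, 0.348, -0.522, 0, 0.7]])

```text
clock: 9.05
position: [0.5314, -0.0004, 0.1722]
orientation: [-180.0, -0.0, 106.3]
wrist_force: [-0.2, 0.9, 0.6]
gripper_width: 0.697
gripper_force: 0.0
```

servo_tool(moves=[[0, 0, 0, 0, 0.3], [0, 0, 0, 0, 0.3], [0, 0, 0, 0, 0.3], [0, 0, 0, 0, 0.3]])

```text
clock: 9.55
position: [0.5316, 0.0003, 0.1727]
orientation: [180.0, 0.0, 106.4]
wrist_force: [-1.1, -0.1, 5.2]
gripper_width: 0.469
gripper_force: 15.1
```

servo_tool(moves=[[0, 0, 0.08, 0, 0.3], [0, 0, 0.25, 0, 0.3], [0, 0, 0.45, 0, 0.3], [0, -0.2, 0.52, 0, 0.3], [0, -0.4, 0.52, 0, 0.3], [0, -0.5, 0.52, 0, 0.3], [0, -0.5, 0.52, 0, 0.3], [0, -0.5, 0.52, 0, 0.3]])

```text
clock: 10.55
position: [0.5314, -0.1241, 0.302]
orientation: [-180.0, -0.0, 106.4]
wrist_force: [-0.6, 0.2, -0.7]
gripper_width: 0.471
gripper_force: 14.2
```

servo_tool(moves=[[-0.03, -0.2, 0, 0, 0.3], [-0.066, -0.4, 0, 0, 0.3], [-0.066, -0.538, -0.05, 0, 0.3], [-0.066, -0.538, -0.2, 0, 0.3], [-0.066, -0.538, -0.35, 0, 0.3], [-0.066, -0.538, -0.45, 0, 0.3], [-0.066, -0.538, -0.49, 0, 0.3], [-0.066, -0.538, -0.496, 0, 0.3]])

```text
clock: 11.55
position: [0.5153, -0.2587, 0.1783]
orientation: [-180.0, -0.0, 106.4]
wrist_force: [-0.8, 0.4, -1.4]
gripper_width: 0.465
gripper_force: 14.3
```

servo_tool(moves=[[0, 0, -0.006, 0, 0.3], [0, 0, -0.012, 0, 0.3], [0, 0, -0.012, 0, 0.3]])

```text
clock: 11.92
position: [0.5153, -0.2594, 0.1764]
orientation: [179.9, 0.1, 106.4]
wrist_force: [-1.0, 1.2, 5.3]
gripper_width: 0.47
gripper_force: 15.1
```

Contact. I'll release, rise and go back over the shaker.

servo_tool(moves=[[0, 0, 0, 0, 0.7], [0, 0, 0, 0, 0.7], [0, 0, 0, 0, 0.7], [0, 0, 0.1, 0, 0.7], [0, 0, 0.3, 0, 0.7], [0, 0, 0.5, 0, 0.7], [0, 0.2, 0.5, 0, 0.7], [0, 0.4, 0.5, 0, 0.7]])

```text
clock: 12.92
position: [0.5147, -0.1583, 0.3005]
orientation: [180.0, 0.0, 106.3]
wrist_force: [0.5, 0.6, 0.1]
gripper_width: 0.701
gripper_force: 0.0
```

servo_tool(moves=[[0, 0.2, 0, 0, 0.7], [0, 0.4, 0, 0, 0.7], [0.05, 0.5, 0, 0, 0.7], [0.1, 0.55, 0, 0, 0.7], [0.1, 0.55, 0, 0, 0.7]])

```text
clock: 13.55
position: [0.5405, -0.0217, 0.2998]
orientation: [-180.0, -0.0, 106.4]
wrist_force: [-0.6, 0.1, -0.6]
gripper_width: 0.708
gripper_force: 0.0
```

```bash
python3 - <<'E'
from h import *
st=manip.state();print(st['clock'],st['position'],st['orientation'])
im,d,m=grab('wrist');s=load('wrist');P=cloud(s);cv2.imwrite('pics/w2.png',im)
m=(abs(P[...,2]-.076)<.005)&(np.hypot(P[...,0]-.5395,P[...,1]-.042)<.025);X=P[m]; print(len(X),cv2.minEnclosingCircle(X[:,:2].astype(np.float32)),X.mean(0))
im,d,m=grab('scene');s=load('scene');P=cloud(s)
for h,x,y in((.116,.501,-.337),(.107,.515,-.259)):
  m=(abs(P[...,2]-h)<.004)&(np.hypot(P[...,0]-x,P[...,1]-y)<.03);X=P[m];print(len(X),X.mean(0),cv2.minEnclosingCircle(X[:,:2].astype(np.float32)))
E
```

```text
13.55 [ 0.54046445 -0.02172527  0.29981167] [-1.79976406e+02 -3.62473886e-03  1.06425959e+02]
584 ((0.5408260226249695, 0.042210739105939865), 0.0118271354585886) [0.54057888 0.04227682 0.07605725]
172 [ 0.49892108 -0.33716349  0.11518898] ((0.4998559057712555, -0.3371061384677887), 0.02023555152118206)
148 [ 0.51316156 -0.25582704  0.10585697] ((0.5140788555145264, -0.25515350699424744), 0.02108517475426197)
```

View pics/w2.png

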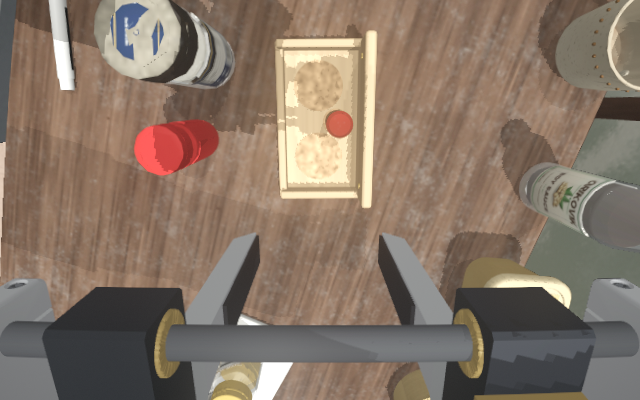

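The caddy holds only the shaker now, at (.5408,.0423), and both jars stand on the board. I'll turn 90° so the fingers close along the caddy's y.

servo_tool(moves=[[0, 0.256, -0.2, 0.8, 0.7], [0, 0.256, -0.2, 0.8, 0.7], [0, 0.256, -0.2, 0.8, 0.7]])

```text
clock: 14.02
position: [0.5396, 0.042, 0.2495]
orientation: [-179.9, -0.1, 129.3]
wrist_force: [-0.3, 0.7, 0.3]
gripper_width: 0.7
gripper_force: 0.0
```

servo_tool(moves=[[0, 0, 0, 0.8, 0.7], [0, 0, 0, 0.8, 0.7], [0, 0, 0, 0.8, 0.7]])

```text
clock: 14.4
position: [0.5402, 0.0409, 0.251]
orientation: [180.0, 0.1, 152.0]
wrist_force: [0.1, 0.4, -0.4]
gripper_width: 0.701
gripper_force: 0.0
```

servo_tool(moves=[[0, 0, 0, 0.8, 0.7], [0, 0, 0, 0.8, 0.7], [0, 0, 0, 0.8, 0.7]])

```text
clock: 14.78
position: [0.54, 0.0415, 0.2506]
orientation: [180.0, 0.0, 174.8]
wrist_force: [-0.4, -0.1, 0.4]
gripper_width: 0.701
gripper_force: 0.0
```

servo_tool(moves=[[0, 0, 0, 0.74, 0.7], [0, 0, 0, 0.74, 0.7], [0, 0, 0, 0.74, 0.7], [0, 0, 0, 0.74, 0.7]])

```text
clock: 15.28
position: [0.54, 0.042, 0.2503]
orientation: [-180.0, 0.0, -164.1]
wrist_force: [-0.5, 0.0, -0.2]
gripper_width: 0.699
gripper_force: 0.0
```

servo_tool(moves=[[0.003, 0, -0.1, 0, 0.55], [0.003, 0, -0.2, 0, 0.55], [0.003, 0, -0.3, 0, 0.55], [0.003, 0, -0.4, 0, 0.55], [0.003, 0, -0.44, 0, 0.55], [0.003, 0, -0.44, 0, 0.55]], newtons=8)

```text
clock: 16.02
position: [0.5407, 0.0422, 0.1401]
orientation: [180.0, -0.0, -163.8]
wrist_force: [-0.2, 0.8, 1.0]
gripper_width: 0.546
gripper_force: 0.0
```

servo_tool(moves=[[0, 0, 0, 0, 0.15], [0, 0, 0, 0, 0.15], [0, 0, 0, 0, 0.15], [0, 0, 0, 0, 0.15], [0, 0, 0, 0, 0.15]])

```text
clock: 16.65
position: [0.5409, 0.0422, 0.1405]
orientation: [-180.0, 0.0, -163.7]
wrist_force: [0.6, -0.4, 3.8]
gripper_width: 0.246
gripper_force: 8.0
```

servo_tool(moves=[[0, 0, 0.08, 0, 0.15], [0, 0, 0.25, 0, 0.15], [0, 0, 0.45, 0, 0.15], [0, 0, 0.56, 0, 0.15], [0, 0.2, 0.56, 0, 0.15], [-0.04, 0.4, 0.56, 0, 0.15], [-0.16, 0.6, 0.56, 0, 0.15], [-0.16, 0.6, 0.56, 0, 0.15]])

```text
clock: 17.65
position: [0.4991, 0.1948, 0.28]
orientation: [180.0, -0.0, -163.4]
wrist_force: [1.0, -0.1, -0.6]
gripper_width: 0.247
gripper_force: 8.0
```

```bash
python3 - <<'E'
from h import *
st=manip.state();print(st['clock'],st['position'],st['orientation'],st['gripper_width'],st['qpos'])
im,d,m=grab('wrist');cv2.imwrite('pics/w3.png',im)
E
```

```text
17.65 [0.49908369 0.19484788 0.27997423] [ 1.79982397e+02 -4.05979108e-02 -1.63426873e+02] 0.24718994497111774 [ 1.74032446e+01  1.65084481e+01  9.11203788e+01  1.90809823e-02
  7.24115127e+01 -8.91756481e+01]
```

View pics/w3.png

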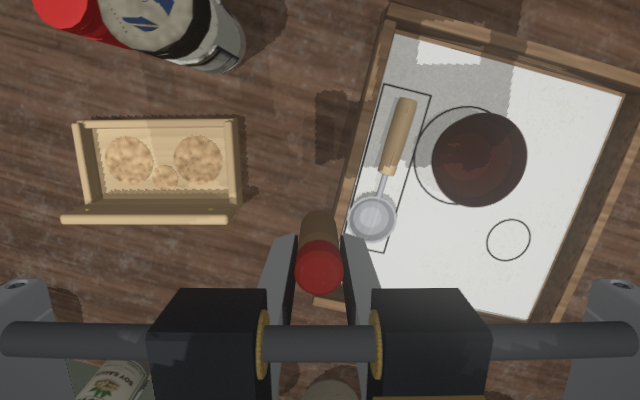

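The shaker is held. The small circle's centre is at (508.5,240), the bowl at (479,160), and the caddy's jar pads at (129,159) and (198,160).

```bash
python3 - <<'E'
from h import *
s=load('wrist')
b=cv2.adaptiveThreshold(cv2.cvtColor(s['im'],6),255,0,1,15,15)[210:270,478:540]
b[:, :]=b
v,u=np.nonzero(b); r=np.hypot(u+478-508.5,v+210-240); k=(r>16)&(r<28)
X=onplane(s,np.c_[u[k]+478,v[k]+210],.0085)[:,:2].astype(np.float32); print(k.sum(),cv2.fitEllipse(X))
print(onplane(s,[(508.5,240)],.0085),'pads',onplane(s,[(129,159),(198,160)],.009),'bowl',onplane(s,[(479,160)],.048))
E
```

```text
303 ((0.502824068069458, 0.41339272260665894), (0.04810795933008194, 0.0485389344394207), 134.8242645263672)
[[0.50268536 0.4139368  0.0085    ]] pads [[0.53185952 0.00218418 0.009     ]
 [0.51274184 0.07132171 0.009     ]] bowl [[0.43025723 0.32762681 0.048     ]]
```

servo_tool(moves=[[0.008, 0.2, 0, 0, 0.15], [0.008, 0.4, 0, 0, 0.15], [0.008, 0.6, 0, 0, 0.15], [0.008, 0.8, 0, 0, 0.15], [0.008, 0.885, 0, 0, 0.15], [0.008, 0.885, -0.1, 0, 0.15], [0.008, 0.885, -0.1, 0, 0.15]])

```text
clock: 18.58
position: [0.5031, 0.4124, 0.253]
orientation: [-179.9, -0.2, -163.7]
wrist_force: [0.5, -0.3, -0.4]
gripper_width: 0.247
gripper_force: 8.0
```

```bash
python3 - <<'E'
from h import *
grab('side');s=load('side');P=cloud(s)
m=(P[...,0]>.35)&(P[...,0]<.62)&(P[...,1]>.3)&(P[...,1]<.58)&(P[...,2]>.05)&(P[...,2]<.14);print(m.sum(),P[m].min(0) if m.any() else'',P[m].max(0) if m.any() else'')
st=manip.state();print(st['position'],st['orientation'])
E
```

```text
61 [0.38521574 0.32422883 0.05018048] [0.51017145 0.42699603 0.13975284]
[0.50332015 0.41253659 0.25459068] [-1.79958499e+02 -9.47177584e-02 -1.63725919e+02]
```

servo_tool(moves=[[0, 0.003, -0.1, 0, 0.15], [0, 0.003, -0.2, 0, 0.15], [0, 0.003, -0.3, 0, 0.15], [0, 0.003, -0.4, 0, 0.15], [0, 0.003, -0.44, 0, 0.15], [0, 0.003, -0.45, 0, 0.15], [0, 0.003, -0.455, 0, 0.15], [0, 0.003, -0.455, 0, 0.15]])

```text
clock: 19.62
position: [0.5029, 0.4144, 0.1423]
orientation: [180.0, 0.1, -163.7]
wrist_force: [0.1, -0.1, -1.0]
gripper_width: 0.246
gripper_force: 8.0
```

servo_tool(moves=[[0, 0, -0.003, 0, 0.15], [0, 0, -0.006, 0, 0.15], [0, 0, -0.008, 0, 0.15], [0, 0, -0.008, 0, 0.15]])

```text
clock: 20.12
position: [0.5029, 0.4143, 0.14]
orientation: [180.0, 0.0, -163.7]
wrist_force: [-1.3, -1.3, 5.5]
gripper_width: 0.248
gripper_force: 8.0
```

Contact. I'll release gently, rise, and check with the cameras while turning back.

servo_tool(moves=[[0, 0, 0, 0, 0.5], [0, 0, 0, 0, 0.5], [0, 0, 0, 0, 0.5], [0, 0, 0.1, 0, 0.5], [0, 0, 0.3, 0, 0.5], [0, 0, 0.5, 0, 0.5], [0, 0, 0.66, 0, 0.5], [0, 0, 0.66, 0, 0.5]])

```text
clock: 21.12
position: [0.5031, 0.4146, 0.308]
orientation: [179.9, 0.3, -163.7]
wrist_force: [0.0, 0.8, 0.2]
gripper_width: 0.498
gripper_force: 0.0
```

servo_tool(moves=[[0, -0.2, 0, -0.2, 0.7], [0, -0.4, 0, -0.5, 0.7], [0, -0.6, 0, -0.74, 0.7], [0, -0.8, 0, -0.74, 0.7], [0, -0.8, 0, -0.74, 0.7]])

```text
clock: 21.75
position: [0.5027, 0.2118, 0.3037]
orientation: [-180.0, -0.1, 175.0]
wrist_force: [-0.3, 0.2, -0.7]
gripper_width: 0.7
gripper_force: 0.0
```

```bash
python3 - <<'E'
from h import *
for n in('scene','side','wrist'):
    grab(n);s=load(n);P=cloud(s)
    for k,h,x,y in(('shk',.076,.503,.414),('dark',.116,.501,-.337),('yel',.107,.515,-.257)):
        m=(abs(P[...,2]-h)<.005)&(np.hypot(P[...,0]-x,P[...,1]-y)<.03);X=P[m]
        if len(X)>5: print(n,k,len(X),X.mean(0),cv2.minEnclosingCircle(X[:,:2].astype(np.float32)))
st=manip.state();print(st['clock'],st['position'],st['orientation'])
E
```

```text
scene shk 24 [0.50105017 0.41253787 0.07493556] ((0.49959930777549744, 0.4105556905269623), 0.013225873000919819)
scene dark 181 [ 0.49863931 -0.33742304  0.1151277 ] ((0.49990254640579224, -0.33687326312065125), 0.020550377666950226)
scene yel 154 [ 0.5124138  -0.2561233   0.10603346] ((0.513708233833313, -0.25511375069618225), 0.021566102281212807)
side shk 56 [0.49965486 0.41782644 0.07439048] ((0.5004446506500244, 0.4172283113002777), 0.012144800275564194)
side dark 53 [ 0.49848173 -0.33140487  0.11573305] ((0.4979194402694702, -0.3375585079193115), 0.02411806583404541)
side yel 58 [ 0.51238259 -0.25010671  0.10637376] ((0.5125163793563843, -0.2511499524116516), 0.021397126838564873)
wrist shk 515 [0.50190432 0.41271423 0.07519041] ((0.5024601221084595, 0.414251446723938), 0.012400652281939983)
21.9 [0.50262765 0.21481061 0.30381509] [-1.79990368e+02 -4.20185989e-02  1.75156477e+02]
```

View pics/side_raw.png

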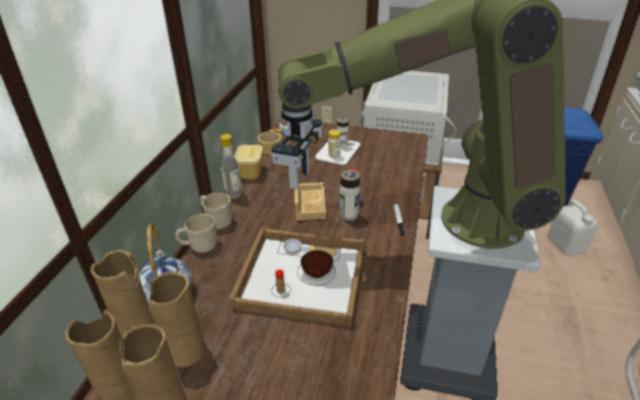

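The shaker stands in the circle at (.5025,.414), with the bowl and spoon untouched and both jars still on the board. Fetching the yellow jar.

servo_tool(moves=[[0, -0.2, 0, -0.3, 0.7], [0, -0.4, 0, -0.6, 0.7], [0, -0.6, 0, -0.8, 0.7], [0, -0.7, 0, -0.8, 0.7], [0, -0.7, 0, -0.8, 0.7]])

```text
clock: 22.52
position: [0.5029, 0.0391, 0.304]
orientation: [-180.0, -0.0, 152.2]
wrist_force: [-0.7, -0.5, 0.4]
gripper_width: 0.702
gripper_force: 0.0
```

servo_tool(moves=[[0, -0.2, 0, -0.3, 0.7], [0, -0.4, 0, -0.6, 0.7], [0, -0.6, 0, -0.8, 0.7], [0, -0.7, 0, -0.8, 0.7], [0, -0.7, 0, -0.8, 0.7]])

```text
clock: 23.15
position: [0.5032, -0.1355, 0.3039]
orientation: [-180.0, -0.0, 129.3]
wrist_force: [-0.2, 0.2, -0.7]
gripper_width: 0.7
gripper_force: 0.0
```

servo_tool(moves=[[0, -0.2, 0, -0.3, 0.7], [0, -0.4, 0, -0.6, 0.7], [0, -0.5, 0, -0.8, 0.7], [0, -0.5, 0, -0.8, 0.7], [0, -0.5, 0, -0.8, 0.7]])

```text
clock: 23.78
position: [0.5033, -0.2589, 0.3043]
orientation: [-180.0, -0.0, 106.6]
wrist_force: [-0.5, -0.3, -0.3]
gripper_width: 0.699
gripper_force: 0.0
```

```bash
python3 - <<'E'
from h import *
st=manip.state();print(st['clock'],st['position'],st['orientation'])
print((np.array([.5153,-.2594,.1762])-st['position'])/.25)
E
```

```text
23.775 [ 0.50331389 -0.25886624  0.30426182] [-1.79996262e+02 -2.84115589e-02  1.06596132e+02]
[ 0.04794444 -0.00213505 -0.51224729]
```

servo_tool(moves=[[0.048, 0, 0, -0.004, 0.7], [0.048, 0, -0.1, -0.004, 0.7], [0.048, 0, -0.25, -0.004, 0.7], [0.048, 0, -0.38, -0.004, 0.7], [0.048, 0, -0.46, -0.004, 0.7], [0.048, 0, -0.51, -0.004, 0.7], [0.048, 0, -0.51, -0.004, 0.7]], newtons=15)

```text
clock: 24.65
position: [0.515, -0.2602, 0.1765]
orientation: [-180.0, -0.0, 106.3]
wrist_force: [-0.3, 0.0, 0.5]
gripper_width: 0.699
gripper_force: 0.0
```

servo_tool(moves=[[0, 0, 0, 0, 0.3], [0, 0, 0, 0, 0.3], [0, 0, 0, 0, 0.3], [0, 0, 0, 0, 0.3]])

```text
clock: 25.15
position: [0.5149, -0.2609, 0.1775]
orientation: [179.9, 0.0, 106.3]
wrist_force: [2.1, -1.4, 2.8]
gripper_width: 0.453
gripper_force: 14.9
```

servo_tool(moves=[[0, 0, 0.08, 0, 0.3], [0, 0, 0.25, 0, 0.3], [0, 0, 0.45, 0, 0.3], [0, 0.2, 0.5, 0, 0.3], [0, 0.4, 0.5, 0, 0.3], [0.03, 0.6, 0.5, 0, 0.3], [0.064, 0.8, 0.5, 0, 0.3], [0.064, 0.8, 0.5, 0, 0.3]])

```text
clock: 26.15
position: [0.5308, -0.0581, 0.3018]
orientation: [-180.0, -0.0, 106.5]
wrist_force: [0.8, -0.9, -1.2]
gripper_width: 0.451
gripper_force: 14.4
```

```bash
python3 - <<'E'
from h import *
st=manip.state();print(st['clock'],st['position'],st['orientation'],st['gripper_width'])
print((np.array([.5316,.0003,.1727])-st['position'])/.25)
E
```

```text
26.15 [ 0.53078229 -0.05811086  0.30177206] [-1.79976867e+02 -2.41418097e-02  1.06480943e+02] 0.45121676271849875
[ 0.00327083  0.23364345 -0.51628822]
```

servo_tool(moves=[[0.002, 0.15, 0, 0, 0.3], [0.002, 0.236, 0, 0, 0.3], [0.002, 0.236, -0.15, 0, 0.3], [0.002, 0.236, -0.3, 0, 0.3], [0.002, 0.236, -0.36, 0, 0.3], [0.002, 0.236, -0.36, 0, 0.3], [0.002, 0.236, -0.36, 0, 0.3]])

```text
clock: 27.02
position: [0.5317, -0.002, 0.2133]
orientation: [179.9, 0.0, 106.3]
wrist_force: [-1.0, -0.1, -0.5]
gripper_width: 0.452
gripper_force: 14.4
```

```bash
python3 - <<'E'
from h import *
st=manip.state();print(st['clock'],st['position'],st['orientation'],st['gripper_width'])
grab('scene');s=load('scene');P=cloud(s);im=s['im'][150:220,270:380]
grab('wrist');w=load('wrist')
A=cv2.resize(im,(640,407),interpolation=2)
cv2.imwrite('pics/c2.png',A)
m=(np.hypot(P[...,0]-.5315,P[...,1])<.03)&(abs(P[...,2]-.143)<.01);X=P[m];print(len(X),X.mean(0) if len(X) else'')
E
```

```text
27.025 [ 0.53168844 -0.00201925  0.21329936] [1.79893759e+02 3.84566881e-02 1.06252886e+02] 0.4519039102509788
68 [ 0.53962596 -0.00716416  0.14188739]
```

View pics/c2.png

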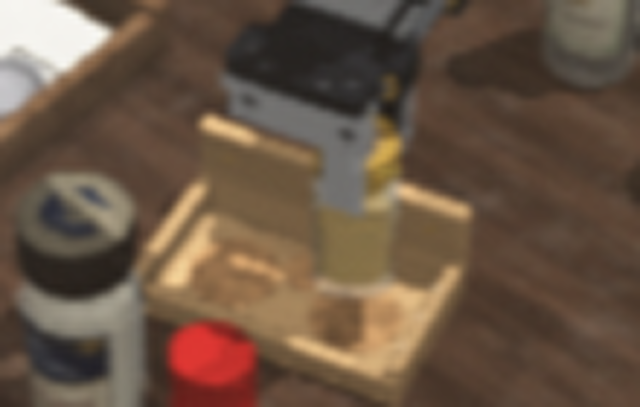

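The yellow jar hangs upright over its pad. Lowering it.

servo_tool(moves=[[0, 0.004, -0.06, 0, 0.3], [0, 0.004, -0.11, 0, 0.3], [0, 0.004, -0.14, 0, 0.3], [0, 0.004, -0.155, 0, 0.3], [0, 0.004, -0.158, 0, 0.3], [0, 0.004, -0.158, 0, 0.3]])

```text
clock: 27.88
position: [0.5317, -0.0006, 0.1741]
orientation: [179.9, 0.0, 106.3]
wrist_force: [-6.0, 0.9, 19.5]
gripper_width: 0.451
gripper_force: 16.9
```

servo_tool(moves=[[0, 0, -0.004, 0, 0.3], [0, 0, -0.004, 0, 0.3], [0, 0, -0.004, 0, 0.3]])

```text
clock: 28.25
position: [0.5319, -0.0007, 0.174]
orientation: [179.8, 0.1, 106.3]
wrist_force: [-9.3, 1.5, 29.4]
gripper_width: 0.448
gripper_force: 18.1
```

servo_tool(moves=[[0, 0, 0.006, 0, 0.3], [0, 0, 0.006, 0, 0.3], [0, 0, 0.006, 0, 0.7], [0, 0, 0.006, 0, 0.7], [0, 0, 0.006, 0, 0.7], [0, 0, 0.1, 0, 0.7], [0, 0, 0.3, 0, 0.7], [0, 0, 0.5, 0, 0.7]])

```text
clock: 29.25
position: [0.531, -0.0008, 0.2976]
orientation: [-180.0, -0.0, 106.3]
wrist_force: [-0.2, -0.3, -1.3]
gripper_width: 0.7
gripper_force: 0.0
```

servo_tool(moves=[[0, -0.2, 0, 0, 0.7], [0, -0.4, 0, 0, 0.7], [-0.06, -0.6, 0, 0, 0.7], [-0.12, -0.8, 0, 0, 0.7], [-0.12, -0.96, 0, 0, 0.7], [-0.12, -0.96, 0, 0, 0.7], [-0.12, -0.96, 0, 0, 0.7]])

```text
clock: 30.12
position: [0.5012, -0.2403, 0.2961]
orientation: [-180.0, -0.0, 106.3]
wrist_force: [-0.7, 0.3, 0.1]
gripper_width: 0.699
gripper_force: 0.0
```

```bash
python3 - <<'E'
from h import *
grab('scene');s=load('scene');P=cloud(s)
for k,h,x,y in(('yel',.104,.5315,.001),('dark',.116,.501,-.337)):
    m=(abs(P[...,2]-h)<.004)&(np.hypot(P[...,0]-x,P[...,1]-y)<.03);X=P[m]; print(k,len(X),X.mean(0),cv2.minEnclosingCircle(X[:,:2].astype(np.float32)))
st=manip.state();print(st['clock'],st['position'],st['orientation'],(np.array([.501,-.3369,.1787])-st['position'])/.25)
E
```

```text
yel 120 [0.52933743 0.0031859  0.10320309] ((0.5292312502861023, 0.0020680378656834364), 0.021649206057190895)
dark 176 [ 0.49907131 -0.33725659  0.11516356] ((0.4995512366294861, -0.33597636222839355), 0.02104913629591465)
30.175 [ 0.5013126  -0.23992211  0.29629719] [-1.79990475e+02 -1.59009487e-02  1.06315805e+02] [-0.00125041 -0.38791157 -0.47038876]
```

The yellow jar is back within about 2 mm. Fetching the dark one.

servo_tool(moves=[[0, -0.2, 0, 0, 0.7], [0, -0.387, 0, 0, 0.7], [0, -0.387, -0.1, 0, 0.7], [0, -0.387, -0.22, 0, 0.7], [0, -0.387, -0.34, 0, 0.7], [0, -0.387, -0.43, 0, 0.7], [0, -0.387, -0.47, 0, 0.7], [0, -0.387, -0.47, 0, 0.7]])

```text
clock: 31.18
position: [0.5015, -0.3369, 0.1789]
orientation: [-180.0, -0.0, 106.3]
wrist_force: [-0.4, 0.1, 0.1]
gripper_width: 0.701
gripper_force: 0.0
```

servo_tool(moves=[[0, 0, 0, 0, 0.3], [0, 0, 0, 0, 0.3], [0, 0, 0, 0, 0.3], [0, 0, 0, 0, 0.3]])

```text
clock: 31.68
position: [0.5013, -0.3376, 0.1794]
orientation: [180.0, 0.0, 106.3]
wrist_force: [-1.2, 0.2, 2.4]
gripper_width: 0.431
gripper_force: 15.0
```

servo_tool(moves=[[0, 0, 0.08, 0, 0.3], [0, 0, 0.25, 0, 0.3], [0, 0, 0.45, 0, 0.3], [0, 0.2, 0.6, 0, 0.3], [0, 0.4, 0.6, 0, 0.3], [0.02, 0.6, 0.6, 0, 0.3], [0.042, 0.8, 0.6, 0, 0.3], [0.042, 0.8, 0.6, 0, 0.3]])

```text
clock: 32.67
position: [0.5118, -0.1349, 0.329]
orientation: [180.0, -0.0, 106.5]
wrist_force: [0.3, -1.6, -1.3]
gripper_width: 0.429
gripper_force: 15.0
```

servo_tool(moves=[[0, 0.2, 0, 0, 0.3], [0, 0.4, 0, 0, 0.3], [0, 0.6, 0, 0, 0.3], [0, 0.8, 0, 0, 0.3], [0, 0.836, 0, 0, 0.3], [0, 0.836, -0.15, 0, 0.3], [0, 0.836, -0.25, 0, 0.3], [0, 0.836, -0.25, 0, 0.3]])

```text
clock: 33.67
position: [0.5114, 0.0705, 0.265]
orientation: [-179.8, -0.0, 106.2]
wrist_force: [-0.6, -0.1, -0.3]
gripper_width: 0.428
gripper_force: 15.0
```

```bash
python3 - <<'E'
from h import *
st=manip.state();print(st['clock'],st['position'],st['orientation'],st['gripper_width'])
print((np.array([.5116,.0717,.1755])-st['position'])/.25)
E
```

```text
33.675 [0.51141192 0.07045055 0.26496931] [-1.79806662e+02 -2.99409722e-02  1.06210507e+02] 0.4275596517436624
[ 0.00075232  0.00499781 -0.35787722]
```

servo_tool(moves=[[0, 0.003, -0.1, 0, 0.3], [0, 0.003, -0.2, 0, 0.3], [0, 0.003, -0.28, 0, 0.3], [0, 0.003, -0.33, 0, 0.3], [0, 0.003, -0.345, 0, 0.3], [0, 0.003, -0.35, 0, 0.3], [0, 0.003, -0.35, 0, 0.3]])

```text
clock: 34.55
position: [0.5119, 0.0722, 0.1795]
orientation: [180.0, 0.0, 106.3]
wrist_force: [-0.5, -0.0, -1.5]
gripper_width: 0.431
gripper_force: 15.0
```

servo_tool(moves=[[0, 0, -0.003, 0, 0.3], [0, 0, -0.003, 0, 0.3], [0, 0, -0.003, 0, 0.3]])

```text
clock: 34.92
position: [0.5117, 0.0723, 0.1782]
orientation: [180.0, 0.0, 106.3]
wrist_force: [1.3, 0.1, -1.3]
gripper_width: 0.425
gripper_force: 15.0
```

servo_tool(moves=[[0, 0, -0.004, 0, 0.3], [0, 0, -0.006, 0, 0.3], [0, 0, -0.008, 0, 0.3], [0, 0, -0.008, 0, 0.3]])

```text
clock: 35.42
position: [0.5117, 0.0722, 0.1767]
orientation: [180.0, 0.0, 106.3]
wrist_force: [-3.0, -0.5, 8.1]
gripper_width: 0.432
gripper_force: 15.0
```

Contact. Release and retreat.

servo_tool(moves=[[0, 0, 0, 0, 0.7], [0, 0, 0, 0, 0.7], [0, 0, 0, 0, 0.7], [0, 0, 0.1, 0, 0.7], [0, 0, 0.3, 0, 0.7], [0, 0, 0.55, 0, 0.7], [-0.1, -0.3, 0.6, 0, 0.7], [-0.1, -0.5, 0.6, 0, 0.7]])

```text
clock: 36.42
position: [0.4864, -0.0494, 0.3272]
orientation: [179.9, 0.1, 106.4]
wrist_force: [2.1, 0.2, 0.6]
gripper_width: 0.701
gripper_force: 0.0
```

servo_tool(moves=[[0, 0, 0, 0, 0.7], [0, 0, 0, 0, 0.7], [0, 0, 0, 0, 0.7]])

```text
clock: 36.8
position: [0.4872, -0.0475, 0.3258]
orientation: [-180.0, -0.0, 106.4]
wrist_force: [0.6, 0.2, 0.4]
gripper_width: 0.695
gripper_force: 0.0
```

```bash
python3 - <<'E'
from h import *
for n in('wrist','scene','side'):
    grab(n);s=load(n);P=cloud(s)
    for k,h,x,y in(('yel',.104,.5315,.001),('dark',.113,.5115,.072),('shk',.076,.503,.414)):
        m=(abs(P[...,2]-h)<.004)&(np.hypot(P[...,0]-x,P[...,1]-y)<.03);X=P[m]
        if len(X)>5: print(n,k,len(X),X.mean(0),cv2.minEnclosingCircle(X[:,:2].astype(np.float32)))
a=load('scene')['im'][100:260,160:400]; cv2.imwrite('pics/c3.png',cv2.resize(a,(780,520),interpolation=2))
print(manip.state()['clock'])
E
```

```text
wrist yel 1717 [0.52982278 0.00568131 0.10415668] ((0.5302166938781738, 0.005453038960695267), 0.020602744072675705)
wrist dark 2063 [0.51139776 0.07282296 0.11337663] ((0.5115847587585449, 0.07281114161014557), 0.02022509090602398)
scene yel 118 [0.52859629 0.00306717 0.10346068] ((0.5292444229125977, 0.004382562357932329), 0.02143419347703457)
scene dark 110 [0.51115121 0.07073147 0.11248773] ((0.511670708656311, 0.07161426544189453), 0.02045564353466034)
scene shk 23 [0.50155342 0.41206573 0.0749766 ] ((0.5024376511573792, 0.4119794964790344), 0.012324530631303787)
side yel 82 [0.52796355 0.00854022 0.10380006] ((0.5290355682373047, 0.007307494059205055), 0.02275264263153076)
side dark 92 [0.50866608 0.07624804 0.11281174] ((0.5112519860267639, 0.07476583123207092), 0.021600792184472084)
side shk 51 [0.49917695 0.41732973 0.07528407] ((0.4995884597301483, 0.4157883822917938), 0.011663234792649746)
36.95
```

View pics/c3.png

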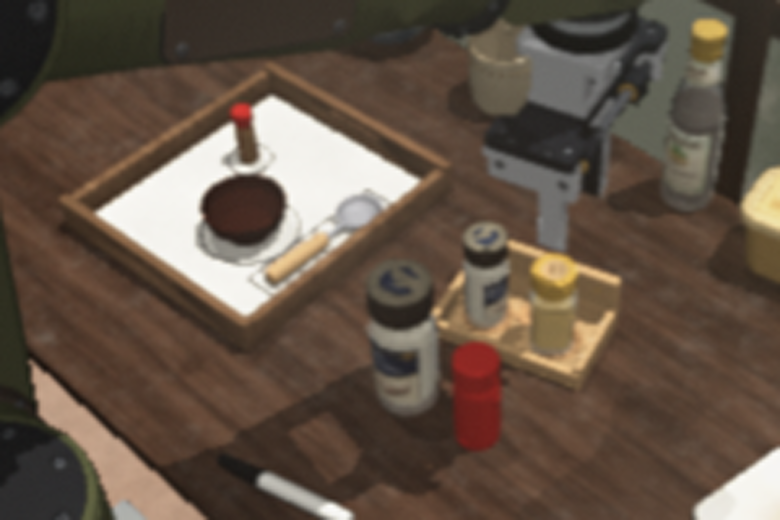

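Both jars are upright in their places: the dark one within 1 mm of its start, the yellow within about 5 mm. The shaker stands in its circle, and the gripper is clear.

```bash
python3 -c "
from plant import manip
print(manip.sign_off())"
```

```text
the job is handed in; nothing more can be done
None
```

The job is handed in, with no verdict returned: by camera the shaker stands upright about 2 mm from the small circle's centre, the dark jar is back within about 1 mm of its start and the yellow within about 5 mm, and the bowl and spoon look undisturbed.

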